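# Slide the gem board into its notches and lock it

## Task

Using only a fingertip or the outside of the fingers, push the plywood gem board along its aluminium rails until it drops into the locating notches and lies fully down; then push the small steel turn-button round by its peg, a quarter turn to its stop, so that it lies across the board and locks it. Push gently and do not pinch or lift anything: the round clear gem box rides along upright on the board, and the film can and the whetstone beside the cradle stay where they are.

Things in the scene. Friction and masses are not known exactly. Their poses are not given: they have to be found in the camera images.
- cradle: Fixed cradle, grey base 200 x 118 x 6 mm with two aluminium rails along x, from x = -122 to +66 mm. Origin on the bench under the seated board's centre; x is the push direction (world +y, the robot's left, within 0.35 rad), y to the turn-button (toward the robot), z up. Rail tops z = 30. Side guides from y = +-46.5 to +-56.5, top z = 41.5. Between the rails (y +-31) open down to z = 14 mm.
- seat (a point): Where the board's origin lies once seated: cradle x = 0, y = 0, z = 31 mm. Each rail has two notches 11 mm wide (x), 6 mm deep, centred 42 mm before and 42 mm past this point; their upright far walls stop the board.
- board: Loose plywood board 110 (x) x 90 (y) x 9 mm, 0.28 to 0.46 kg, with 8 mm steel cross rods under it at x = +-42 mm. Origin: centre of the plate's underside; axes as the cradle's. Slides (1 to 5 N) at z = 37 mm, starting 40 to 65 mm short of the seat; falls 6 mm into the notches. A pushing finger's friction may hold its rear up until the push is taken off or its top is lightly pressed.
- push_strip (a point): Middle of the rear face of the upright wooden strip on the board's rear edge, where the finger pushes toward +x. The strip is 8 mm thick, 50 mm wide (y) and 24 mm high above the board's top; this point is flush with the board's rear edge and 11.5 mm above the board's top.
- turn_button (a joint): Flat steel turn-button on a post beside the rails, upright pivot. 0 to 0.2 rad at the start: it lies along the rail, pointing to the cradle's +x, clear of the board. Grows as it turns inward (clockwise from above); at 1.57 it points to the cradle's -y across the board; stop at 1.62. Stays where left (about 1 N at the peg turns it). Passes 2.5 mm above a seated board; a board not down blocks it.
- turn_button_hinge (a point): Point on the turn-button's pivot axis, at its underside: cradle x = -20, y = 63.5, z = 42.5 mm. The pivot's screw head reaches z = 50.5 mm.
- peg (a point): Centre of the upright round steel peg on the turn-button, 10 mm diameter, 36 mm from the pivot axis; the peg stands from z = 47.5 mm to z = 75.5 mm, this point at z = 61.5 mm. It moves with the turn-button.
- gem_box: Round clear gem box, 44 mm diameter, 20 mm high, standing loose on the board ahead of its middle (board x about 30, y about -16 mm). Origin at the centre of its underside.
- film_can: Loose black film can, 34 mm diameter, 51 mm high, standing beyond the far (+x) end of the cradle. Origin at the centre of its underside. Leave alone.
- whetstone: Loose two-coloured dressing stone 34 x 90 x 21 mm, lying beyond the far (+x) end of the cradle. Origin at the centre of its underside. Leave alone.
- mast_front (a point): Fixed obstacle: the foremost point of the bench machine's upright mast, 0.24 m up. Behind this point (larger x) the mast reaches z = 0.32 m, and a square column 60 mm wide, front face 80 mm farther back and centred 205 mm farther right, reaches z = 0.47 m. Carry arm and gripper past in front of them (smaller x).

How it is judged:
By the outcome, as a careful person would: the job done as asked, in the order asked, and still so for the second after the job is handed in, with the robot touching nothing.
It also fails if it takes over 54 s, if anything falls off the work surface, if the arm or the gripper's body presses on something with over 40 N, if the wrist force passes 120 N, or if a joint passes its speed limit or range.

## Robot

A 7-joint arm with a two-finger parallel gripper is mounted at the origin on a cart in front of the work surface, level with it; the furniture and walls round the work are solid. World frame = base frame: x ahead of the robot, y to its left, z up, the work surface at z = 0. Lengths are in mm, angles in rad, forces in N, time in s.
With the tool pointing down it reaches from about 350 to 900 mm from the base axis. Payload 7.2 kg.
Tool frame: the origin (TCP) lies between the finger pads; the fingertips stand 11 mm ahead of it and the grasp point (between the pads) lies 8 mm behind it; z points along the fingers, y is the direction in which the jaws open and shut (so a half turn about z gives the same grasp; the last joint's range is limited). The gripper opens to 85 mm and grips with 20 to 120 N. Pads are 22 mm wide; open, the fingers measure 114 mm over their backs; the gripper's body (76 mm by 85 mm) begins 54 mm behind the grasp point. The pads swing forward as they close: fully open they stand 13 mm farther back than shut.
Start: joints at [-0.068, 0.411, -0.013, 1.596, 0.006, 1.134, -0.082], TCP at [625.003, -0.011, 242.297] pointing down, gripper open.
Joint ranges: [-2.95, 2.95], [-0.29, 1.99], [-1.47, 1.44], [0.14, 2.54], [-1.03, 4.17], [0.13, 1.85], [-2.86, 2.86]. Speed limits (rad/s): [2.39, 2.39, 3.01, 3.01, 3.14, 3.14, 3.14].

## Interface

Orientations are given as a 3x3 rotation matrix whose columns are the frame's x, y, z axes.
In Python, from plant import robot gives the robot as it stands.
- The arm moves only by the shell command python3 -m pendant 'ROWS' [FORCE]. ROWS is a JSON object of lists of equal length, an entry for each row: "claw": the opening, from 0 (shut) to 1 (fully open); "linear": the shift along the tool's x, y, z in mm, a list of three; "roll": the turn about the tool's z in degrees. In form: {"claw": [claw, ...], "linear": [[tx, ty, tz], ...], "roll": [roll, ...]}. A call has 1 to 8 rows; each row shifts and turns the pose as measured when the row begins, along the tool's axes as they then stand; what a row does not reach is not made up. A row lasts 1/8 s, in which the tool goes at most 62.5 mm and 10.7 degrees, less where a joint would pass 70% of its speed; a pose out of reach is approached as far as the arm can. A call with a gripper value outside its range is refused whole. The fingers move at their own pace and stop on an object; FORCE is the grip in N (left out, the last holds). Time passes only in rows, so rows that do not move let the fingers close. It gives the time, the measured TCP pose, the force and the opening at its end, in the units of the state.
- robot.get_state(): the state, without advancing time (a new reading comes with each control period).
- robot.snapshot(name): name is "scene" or "side" or "wrist"; returns the picture (420x560x3 uint8, blue, green, red); there is no depth.
- robot.calibration(name): a dict with "mtx" (3x3 intrinsics, pixels), "xyz" and "attitude" of the camera in the world. Camera axes: x right, y up, looking along -z (the intrinsics and any distortion apply to the point x, -y, -z); pixel columns grow to the right and rows downward; lengths in mm; the calibration is good to about 2 mm. A picture is of the moment at which its call begins: read the wrist's pose just before it. calibration takes no time and is no camera call; for the wrist camera it gives the pose at the moment of the call.
- robot.hand_in(): hands the job in, once; it reports no verdict.
Trained networks look in the newest picture that a camera, given by its name, has taken for a name from the list of things; names that differ only in an ending like _2 or _b are one class to them, and where a whole thing is asked for, a point or a joint stands for the part that bears it (a point fixed in the world has none). Each returns a list of dicts, best first, with "p" (0 to 1); they miss things now and then, are a little off and sometimes report something else, mostly with a low value. They report only what shows in the picture. A call takes as long as a camera call.
- robot.spot_in(camera, thing): "position" ([x, y, z] in mm, in world coordinates, good to about 4 mm: the middle of the surface that is visible of it).
- robot.spot_point(camera, thing): "position" ([x, y, z] in mm, in world coordinates, good to about 4 mm: a listed point, or the origin of a listed thing).
The state is a dict: "time_s": time; "joint_positions": joint angles; "qd": joint speeds; "joint_efforts": joint torques, N m; "eef_pos": TCP position; "tcp_rot": TCP orientation; "ft_force": force on the tool from outside, world axes, zero at the start; "ft_torque": the same for the moment, N m; "grip_width": finger opening in mm.
Only numpy, scipy, OpenCV 4.12 (cv2) and the standard library are available. Lean on these libraries where they do the work, as an engineer would, in place of code of your own. Each camera call takes 0.05 s, during which the arm holds its last target.

## Working session

There is one attempt and no reset: what is moved stays moved. The work goes in short steps, Python scripts to look and compute and a shell command to move; the robot and the scene stay as the last step left them, time stands still between calls to the robot, and variables do not carry over. Pictures are saved under pics/ and viewed, and the job is handed in when it is done.

```bash
mkdir -p pics; ls; python3 - <<'E'
from plant import robot
import cv2
s=robot.get_state()
print({k:s[k] for k in s})
for n in("scene","side","wrist"):
    cv2.imwrite(f"pics/{n}0.png",robot.snapshot(n))
    for t in ("cradle","seat","board","push_strip","turn_button_hinge","peg","gem_box","film_can","whetstone","mast_front"):
        r=robot.spot_point(n,t)
        print(n,t,[( [round(float(v)) for v in a["position"]],round(a["p"],2)) for a in r[:2]])
print(robot.get_state()["time_s"])
E
```

```text
pics
{'time_s': 0.0, 'joint_positions': array([-0.06821397,  0.41193925, -0.01274705,  1.59706166,  0.00560882,
        1.13430772, -0.08225173]), 'qd': array([-0.00128908,  0.0002729 , -0.0012393 , -0.00061133,  0.00023095,
       -0.00044718,  0.00132334]), 'joint_efforts': array([-1.18789325e-03, -6.00636005e+01,  6.81361444e-01, -2.99419034e+01,
        1.37590774e-02,  1.04116063e-02,  2.51732433e-05]), 'eef_pos': array([ 6.24507329e+02, -1.49065146e-02,  2.41421151e+02]), 'tcp_rot': array([[-2.29029080e-05,  9.99998595e-01, -1.67640981e-03],
       [ 9.99999993e-01,  2.27127166e-05, -1.13470569e-04],
       [-1.13432333e-04, -1.67641240e-03, -9.99998588e-01]]), 'ft_force': array([ 0.03261641, -0.34503022, -0.15554657]), 'ft_torque': array([ 0.04168392, -0.04966533,  0.06046624]), 'grip_width': 85.33949528221454}
scene cradle [([517, -180, -1], 0.84)]
scene seat [([516, -175, 31], 0.92), ([542, -62, 1], 0.63)]
scene board [([527, -233, 42], 0.83), ([461, -212, 42], 0.56)]
scene push_strip [([543, -291, 54], 0.86)]
scene turn_button_hinge [([463, -211, 42], 0.77)]
scene peg [([45
[... 408 characters left out ...]
6], 0.52)]
side gem_box [([535, -200, 48], 0.97)]
side film_can [([461, -71, -2], 0.97), ([459, -210, 40], 0.19)]
side whetstone [([538, -58, -1], 0.95)]
side mast_front [([617, 56, 241], 0.63), ([542, -59, -2], 0.59)]
wrist cradle [([519, -181, 2], 0.86)]
wrist seat [([511, -181, 31], 0.97), ([520, -181, -1], 0.54)]
wrist board [([532, -234, 39], 0.69), ([613, 62, 238], 0.28)]
wrist push_strip [([541, -290, 55], 0.62)]
wrist turn_button_hinge []
wrist peg [([542, -292, 58], 0.7)]
wrist gem_box [([535, -202, 46], 0.93), ([611, 61, 242], 0.5)]
wrist film_can [([466, -74, -2], 0.65)]
wrist whetstone [([540, -61, 5], 0.93)]
wrist mast_front [([612, 64, 241], 0.79), ([540, -292, 58], 0.27)]
1.65
```

View pics/scene0.png

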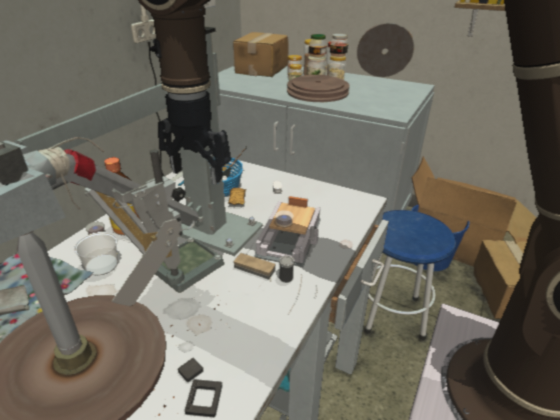

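View pics/side0.png

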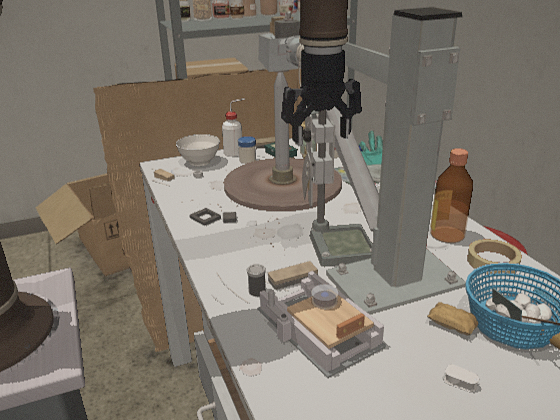

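View pics/wrist0.png

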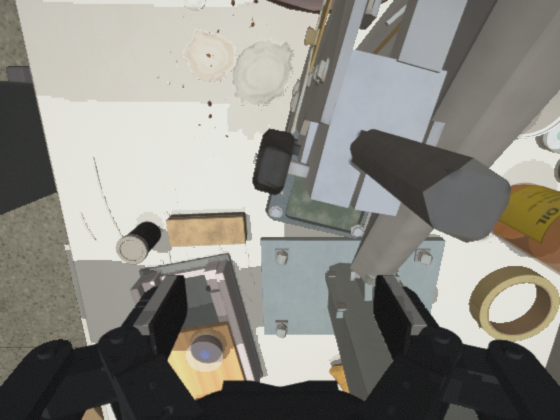

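The cameras agree on the cradle, the board (about 58 mm short of the seat) and the button along the rail. The gem box stands on the board, and the film can and whetstone lie beyond the far end. Next I'll fit the cradle pose.

```bash
cat > h.py <<'E'
import numpy as np
from plant import robot
from scipy.optimize import least_squares
TH=None
def fr(o,th): 
    x=np.array([-np.sin(th),np.cos(th)]); y=np.array([-np.cos(th),-np.sin(th)])
    return lambda p:o+p[0]*x+p[1]*y
try:
    P=np.load('pose.npy')
except Exception: P=None
def toC(w):
    o=P[:2];th=P[2]; d=np.array(w)[:2]-o
    return np.array([d@[-np.sin(th),np.cos(th)],d@[-np.cos(th),-np.sin(th)]])
def st():
    s=robot.get_state(); c=toC(s['eef_pos']); R=s['tcp_rot']
    print('t',s['time_s'],'tcpC',c.round(1),'z',round(s['eef_pos'][2],1),'tipz',round(s['eef_pos'][2]-11,1),'tool yaw vs cradle deg',round(np.degrees(np.arctan2(R[1,0],R[0,0])-np.pi/2-P[2]),1),'F',s['ft_force'].round(1),'grip',round(s['grip_width'],1))
E
python3 - <<'E'
import numpy as np
from scipy.optimize import least_squares
from h import *
obs=[((0,0),[(517,-180),(516,-175),(519,-180),(517,-177),(519,-181),(511,-181)]),
((-20,63.5),[(463,-211),(459,-209)])]
bo=[(527,-233),(530,-237),(532,-234)]; ps=[(543,-291),(541,-287),(541,-290)]; pg=[(455,-175),(450,-177)]
def f(q):
    g=fr(q[:2],q[2]); r=[]
    for p,l in obs:
        for w in l: r+=list(g(p)-w)
    for w in bo: r+=list(g((q[3],0))-w)
    for w in ps: r+=list(g((q[3]-55,0))-w)
    for w in pg: r+=list(g((-20+36*np.cos(q[4]),63.5-36*np.sin(q[4])))-w)
    return r
s=least_squares(f,[516,-178,.2,-58,.1],loss='soft_l1',f_scale=3)
print(s.x.round(3)); np.save('pose.npy',s.x)
J=np.linalg.inv(s.jac.T@s.jac)**.5*2.5; print(np.diag(J))
import h; h.P=s.x; h.st(); print(fr(s.x[:2],s.x[2])((s.x[3]-55,0)))
E
```

```text
[ 5.17543e+02 -1.78535e+02  2.12000e-01 -5.79280e+01  1.30000e-02]
[1.07435556 1.02106332 0.01484421 1.6433084  0.07968073]
t 1.65 tcpC [ 151.9 -142.6] z 242.3 tipz 231.3 tool yaw vs cradle deg -12.1 F [-1.2  0.  -0.1] grip 85.8
[ 541.27929732 -288.94099921]<stdin>:17: RuntimeWarning: invalid value encountered in sqrt
```

```bash
python3 -m pendant '{"claw":[0,0,0,0,0,0,0,0],"linear":[[-20,-18,0],[-50,-16,0],[-50,-14,0],[-50,-14,0],[-50,-14,0],[-50,0,0],[-40,0,0],[-15,0,0]],"roll":[0,0,0,0,0,0,-6,-6.1]}' 20; python3 -c "
import h;h.st()"
```

```text
time_s: 2.65
eef_pos: [549.6, -332.5, 242.4]
tcp_rot: [[-0.22, 0.976, 0.002], [0.976, 0.22, 0.0], [-0.0, 0.002, -1.0]]
ft_force: [0.2, 1.1, -0.8]
grip_width: 0.1
t 2.65 tcpC [-157.3    1. ] z 242.4 tipz 231.4 tool yaw vs cradle deg 0.6 F [ 0.2  1.1 -0.8] grip 0.1
```

```bash
python3 -m pendant '{"claw":[0,0,0,0,0,0],"linear":[[0,0,40],[0,0,40],[0,0,40],[0,0,30],[0,0,20],[0,0,6]],"roll":[0,0,0,0,0,-0.5]}' ; python3 - <<'E'
import h,cv2
from plant import robot
h.st()
for n in ("side","wrist","scene"):
    im=robot.snapshot(n)
    if n=="side": im=cv2.resize(im[200:410,170:450],None,fx=2.5,fy=2.5,interpolation=cv2.INTER_CUBIC)
    if n=="scene": im=cv2.resize(im[130:330,200:400],None,fx=2.8,fy=2.8,interpolation=cv2.INTER_CUBIC)
    cv2.imwrite(f"pics/{n}1.png",im)
    for t in ("push_strip","board","seat","gem_box","peg","turn_button_hinge"):
        print(n,t,[(h.toC(a["position"]).round(),round(a["position"][2]),round(a["p"],2)) for a in robot.spot_point(n,t)[:1]])
E
```

```text
time_s: 3.4
eef_pos: [550.5, -336.5, 62.3]
tcp_rot: [[-0.226, 0.974, 0.005], [0.974, 0.226, -0.002], [-0.003, 0.004, -1.0]]
ft_force: [0.4, 0.5, 0.4]
grip_width: -0.2
t 3.4 tcpC [-161.4    0.9] z 62.3 tipz 51.3 tool yaw vs cradle deg 0.9 F [0.4 0.5 0.4] grip -0.2
side push_strip [(array([-108.,    1.]), 60, 0.84)]
side board [(array([-57.,   0.]), 36, 0.6)]
side seat [(array([-2., -2.]), 33, 0.85)]
side gem_box [(array([-24., -12.]), 46, 0.79)]
side peg [(array([14., 65.]), 61, 0.83)]
side turn_button_hinge [(array([-23.,  63.]), 45, 0.8)]
wrist push_strip [(array([-114.,    2.]), 61, 0.85)]
wrist board [(array([-55.,   4.]), 38, 0.64)]
wrist seat []
wrist gem_box []
wrist peg [(array([-114.,   -1.]), 60, 0.29)]
wrist turn_button_hinge []
scene push_strip [(array([-117.,    0.]), 54, 0.83)]
scene board [(array([-60.,   2.]), 44, 0.61)]
scene seat [(array([ 2., -1.]), 32, 0.79)]
scene gem_box [(array([-26., -15.]), 46, 0.75)]
scene peg [(array([17., 59.]), 64, 0.61)]
scene turn_button_hinge [(array([-19.,  63.]), 43, 0.84)]
```

View pics/side1.png

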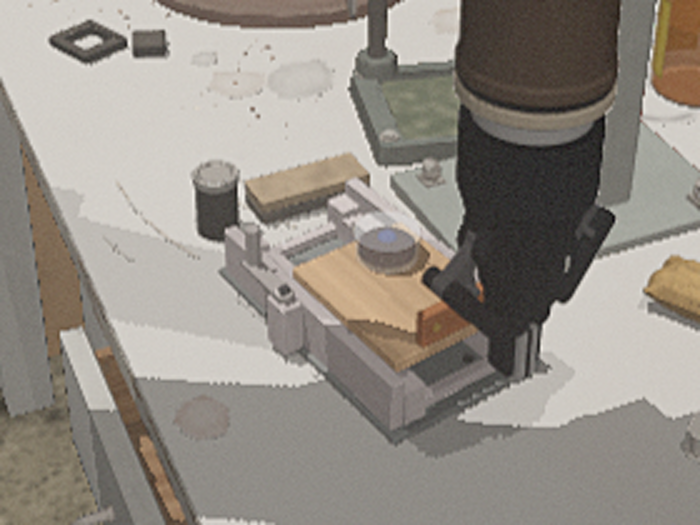

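View pics/wrist1.png

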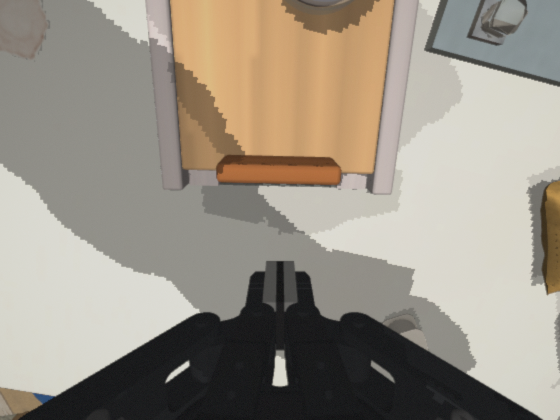

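The tip is centred behind the strip, at strip height. I'll approach it and then push slowly.

```bash
python3 -m pendant '{"claw":[0,0,0,0,0,0,0,0],"linear":[[10,0,0],[12,0,0],[6,0,0],[3,0,0],[3,0,0],[3,0,0],[3,0,0],[3,0,0]],"roll":[0.9,0,0,0,0,0,0,0]}' >/dev/null; python3 -c "
import h;h.st()"
```

```text
t 5.45 tcpC [-117.     0.5] z 63.8 tipz 52.8 tool yaw vs cradle deg -0.1 F [ 1.6 -1.4 -0.5] grip 0.3
```

```bash
python3 -m pendant '{"claw":[0,0,0,0,0,0,0,0],"linear":[[3,0,0.3],[4,0,0.3],[4,0,0.2],[4,0,0.2],[4,0,0],[4,0,0],[4,0,0],[3,0,0]],"roll":[0,0,0,0,0,0,0,0]}' >/dev/null; python3 - <<'E'
import h,cv2
from plant import robot
h.st()
im=robot.snapshot("side")
im=cv2.resize(im[200:410,170:450],None,fx=2.5,fy=2.5,interpolation=cv2.INTER_CUBIC)
cv2.imwrite("pics/side2.png",im)
for t in ("push_strip","board","gem_box"):
        print(t,[(h.toC(a["position"]).round(),round(a["position"][2]),round(a["p"],2)) for a in robot.spot_point("side",t)[:1]])
E
```

```text
t 6.45 tcpC [-87.2  -0.1] z 63.7 tipz 52.7 tool yaw vs cradle deg -0.1 F [ 1.1 -3.1  1.3] grip -0.4
push_strip [(array([-76.,   3.]), 57, 0.65)]
board [(array([-24.,   2.]), 35, 0.69)]
gem_box [(array([ 12., -12.]), 47, 0.81)]
```

View pics/side2.png

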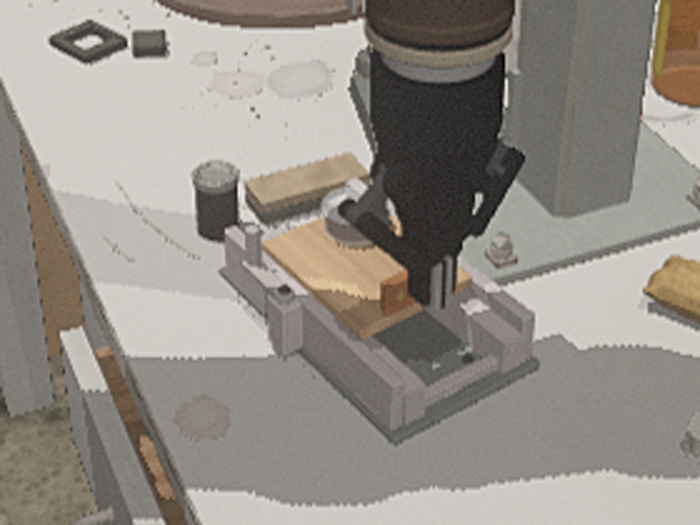

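The board is sliding with 3 N on the finger and about 21 mm to go; the gem box is riding along.

```bash
python3 -m pendant '{"claw":[0,0,0,0,0],"linear":[[4,0,0],[4,0,0.3],[3,0,0.3],[3,0,0.3],[3,0,0]],"roll":[0,0,0,0,0]}' >/dev/null; python3 -c "
import h;h.st()"
```

```text
t 7.275 tcpC [-70.9  -0.3] z 63.2 tipz 52.2 tool yaw vs cradle deg -0.2 F [ 1.2 -1.  -0.2] grip -0.0
```

```bash
python3 -m pendant '{"claw":[0,0],"linear":[[2,0,0],[2,0,0]],"roll":[0,0]}' >/dev/null; python3 -c "
import h;h.st()"
```

```text
t 7.525 tcpC [-65.6  -0.1] z 62.6 tipz 51.6 tool yaw vs cradle deg -0.2 F [ 0.3 -8.6  4.7] grip 0.1
```

```bash
python3 -m pendant '{"claw":[0],"linear":[[2,0,0]],"roll":[0]}' >/dev/null; python3 -c "
import h;h.st()"
```

```text
t 7.65 tcpC [-65.4   0.1] z 62.8 tipz 51.8 tool yaw vs cradle deg -0.2 F [ 1.4 -9.9  0.6] grip 0.2
```

Force rises at -65.5, where the board should meet the stop. I'll back off and look.

```bash
python3 -m pendant '{"claw":[0,0,0,0,0],"linear":[[-3,0,0],[-10,0,0],[-20,0,0],[-10,0,0],[0,0,0]],"roll":[0,0,0,0,0]}' >/dev/null; python3 - <<'E'
import h,cv2
from plant import robot
h.st()
for n in ("side","wrist"):
    im=robot.snapshot(n)
    if n=="side": im=cv2.resize(im[200:410,170:450],None,fx=2.5,fy=2.5,interpolation=cv2.INTER_CUBIC)
    cv2.imwrite(f"pics/{n}3.png",im)
    for t in ("push_strip","board","gem_box","peg"):
        print(t,[(h.toC(a["position"]).round(),round(a["position"][2]),round(a["p"],2)) for a in robot.spot_point(n,t)[:1]])
E
```

```text
t 8.275 tcpC [-109.6    1. ] z 62.1 tipz 51.1 tool yaw vs cradle deg -0.2 F [ 0.6  0.5 -0.2] grip 0.1
push_strip [(array([-55.,  -1.]), 50, 0.73)]
board [(array([-1., -0.]), 30, 0.64)]
gem_box [(array([ 32., -16.]), 37, 0.63)]
peg [(array([16., 62.]), 63, 0.68)]
push_strip [(array([-57.,   1.]), 50, 0.81)]
board [(array([2., 0.]), 29, 0.89)]
gem_box []
peg []
```

View pics/side3.png

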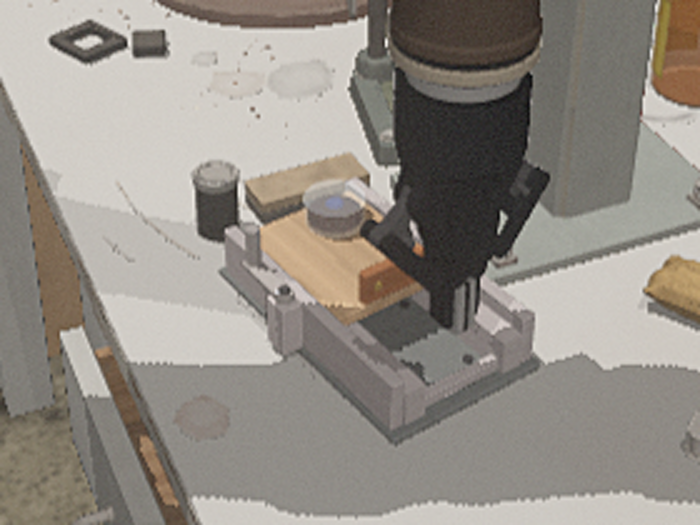

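View pics/wrist3.png

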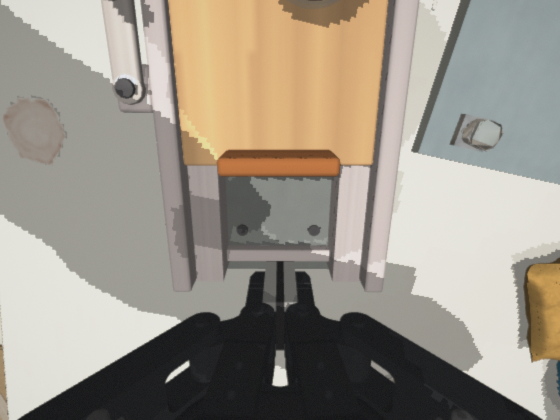

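The board has dropped: its origin reads x≈0, z≈30 in both views, and its rear rests between the guides. The gem box is upright. Next I lift and go round to the robot side of the peg.

```bash
python3 -m pendant '{"claw":[0,0,0,0,0,0,0,0],"linear":[[0,0,-30],[0,0,-30],[15,-20,-8],[25,-20,0],[25,-20,0],[25,-20,0],[18,-10,0],[5,0,0]],"roll":[0,0,0,0,0,0,0,0]}' >/dev/null; python3 -c "
import h;h.st()"
```

```text
t 9.775 tcpC [ 9.2 93.1] z 131.2 tipz 120.2 tool yaw vs cradle deg -0.0 F [ 1.6 -0.7  0.2] grip -0.0
```

```bash
python3 -m pendant '{"claw":[0,0,0,0,0],"linear":[[5,-5,20],[0,0,20],[0,0,15],[0,0,8],[0,0,1]],"roll":[0,0,0,0,0]}' >/dev/null; python3 - <<'E'
import h,cv2
from plant import robot
h.st()
for n in ("side","wrist"):
    im=robot.snapshot(n)
    if n=="side": im=cv2.resize(im[200:410,170:450],None,fx=2.5,fy=2.5,interpolation=cv2.INTER_CUBIC)
    cv2.imwrite(f"pics/{n}4.png",im)
    for t in ("board","gem_box","peg"):
        print(t,[(h.toC(a["position"]).round(),round(a["position"][2]),round(a["p"],2)) for a in robot.spot_point(n,t)[:1]])
E
```

```text
t 10.4 tcpC [10.9 93.2] z 66.7 tipz 55.7 tool yaw vs cradle deg 0.0 F [-0.1 -0.6 -0. ] grip -0.1
board [(array([-2.,  0.]), 32, 0.63)]
gem_box [(array([ 30., -12.]), 40, 0.57)]
peg [(array([15., 60.]), 64, 0.66)]
board [(array([ 1., -1.]), 32, 0.65)]
gem_box [(array([14., 61.]), 60, 0.74)]
peg [(array([14., 61.]), 62, 0.75)]
```

View pics/side4.png

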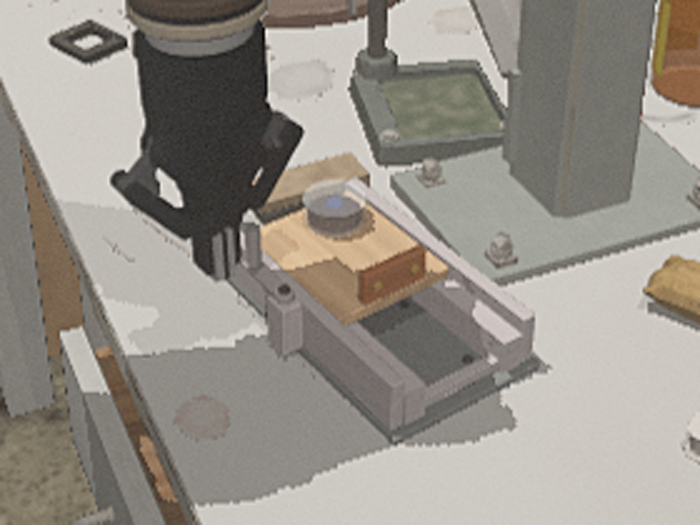

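View pics/wrist4.png

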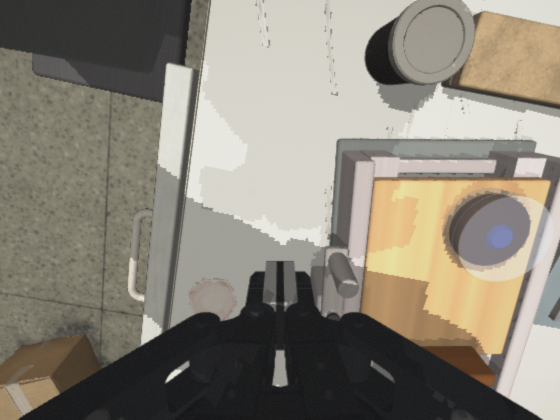

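The peg stands just ahead of the closed fingers at their height. I'll push it inward (tool +y).

```bash
python3 -m pendant '{"claw":[0,0,0,0,0],"linear":[[2,5,0],[0,5,0],[0,4,0],[0,4,0],[0,4,0]],"roll":[0,0,0,0,0]}' >/dev/null; python3 -c "
import h;h.st()
for t in ('peg',):
  h.robot.snapshot('side'); print([(h.toC(a['position']).round(),a['p']) for a in h.robot.spot_point('side',t)[:1]])"
```

```text
t 11.425 tcpC [13.1 70.3] z 67.9 tipz 56.9 tool yaw vs cradle deg 0.0 F [-0.9 -1.6  0. ] grip -0.1
[]
```

```bash
python3 -m pendant '{"claw":[0,0,0,0],"linear":[[0,4,0],[0,4,0],[-1,4,0],[-1,4,0]],"roll":[0,0,0,0]}' >/dev/null; python3 -c "
import h;h.st()
for t in ('peg',):
  h.robot.snapshot('side'); print([(h.toC(a['position']).round(),a['p']) for a in h.robot.spot_point('side',t)[:1]])"
```

```text
t 12.025 tcpC [ 9.9 55.3] z 67.8 tipz 56.8 tool yaw vs cradle deg -0.1 F [-4.8 -6.9  0.8] grip -0.4
[(array([ 4., 35.]), 0.46)]
```

```bash
python3 - <<'E'
import h,cv2
from plant import robot
for n in ("side","wrist"):
    im=robot.snapshot(n)
    if n=="side": im=cv2.resize(im[200:410,170:450],None,fx=2.5,fy=2.5,interpolation=cv2.INTER_CUBIC)
    cv2.imwrite(f"pics/{n}5.png",im)
    for t in ("board","gem_box","peg"):
        print(t,[(h.toC(a["position"]).round(),round(a["position"][2]),round(a["p"],2)) for a in robot.spot_point(n,t)[:1]])
E
```

```text
board [(array([-3., -2.]), 31, 0.8)]
gem_box [(array([ 33., -12.]), 39, 0.93)]
peg [(array([ 1., 40.]), 64, 0.52)]
board [(array([-1.,  0.]), 30, 0.78)]
gem_box [(array([ 32., -15.]), 37, 0.71)]
peg [(array([ 3., 36.]), 62, 0.71)]
```

View pics/side5.png

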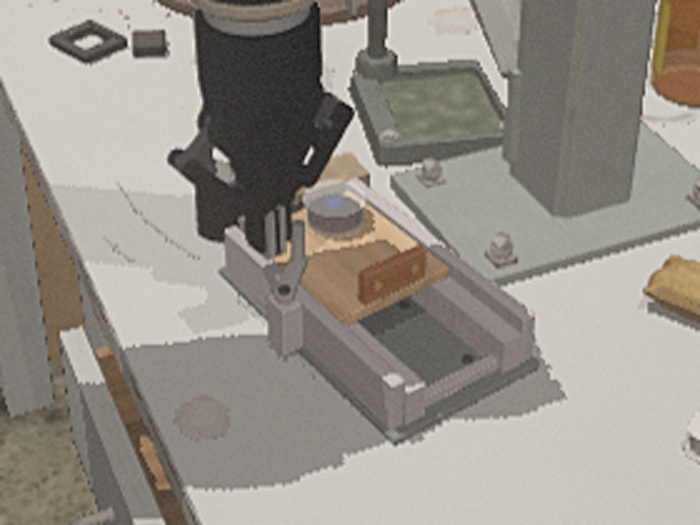

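View pics/wrist5.png

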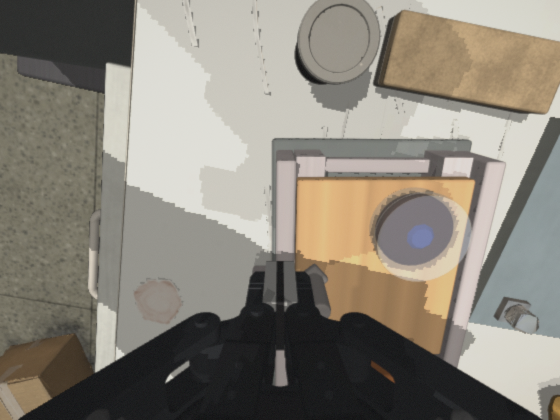

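The button is at about 48° with the board still down. I'll back off, go round to the +x side of the peg and push it toward -x.

```bash
python3 -m pendant '{"claw":[0,0,0,0,0,0,0,0],"linear":[[0,-6,0],[10,0,0],[10,0,0],[4,0,0],[0,6,0],[0,8,0.5],[0,8,0.5],[0,1,0]],"roll":[0,0,0,0,0,0,0,0]}' >/dev/null; python3 - <<'E'
import h,cv2
from plant import robot
h.st()
im=robot.snapshot("wrist")
cv2.imwrite(f"pics/wrist6.png",im)
E
```

```text
t 13.525 tcpC [37.6 32.9] z 67.8 tipz 56.8 tool yaw vs cradle deg 0.1 F [0.  0.1 0.4] grip 0.0
```

View pics/wrist6.png

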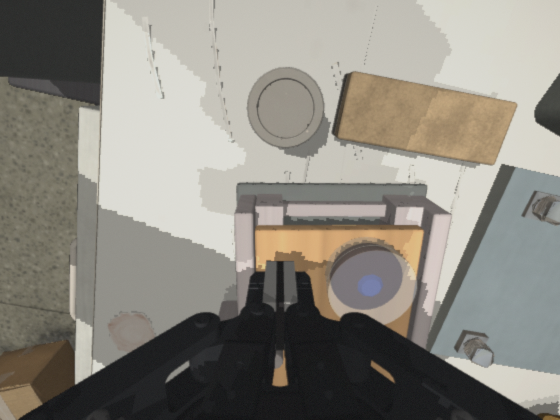

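```bash
python3 -m pendant '{"claw":[0,0,0,0,0,0],"linear":[[-6,-2,0],[-6,0,0.5],[-4,0,0.3],[-4,0,0],[-4,0,0],[-4,0,0]],"roll":[0,0,0,0,0,0]}' >/dev/null; python3 -c "
import h;h.st()"
```

```text
t 14.325 tcpC [ 8.4 35.2] z 67.3 tipz 56.3 tool yaw vs cradle deg 0.1 F [0.5 2.3 0.1] grip 0.2
```

```bash
python3 -m pendant '{"claw":[0,0,0],"linear":[[-4,0,0],[-4,0,0],[-3,0,0]],"roll":[0,0,0]}' >/dev/null; python3 -c "
import h;h.st()
for n in ('side','wrist'):
  h.robot.snapshot(n); print([(h.toC(a['position']).round(),a['p']) for a in h.robot.spot_point(n,'peg')[:1]])"
```

```text
t 14.7 tcpC [-3.6 35.5] z 67.4 tipz 56.4 tool yaw vs cradle deg 0.1 F [-0.2 -0.  -0.9] grip -0.1
[(array([-19.,  32.]), 0.76)]
[]
```

```bash
python3 -m pendant '{"claw":[0],"linear":[[-2,0,0]],"roll":[0]}' >/dev/null; python3 -c "
import h;h.st()"
```

```text
t 15.025 tcpC [-5.3 35.6] z 67.4 tipz 56.4 tool yaw vs cradle deg 0.1 F [-0.1  0.8 -0.2] grip -0.0
```

```bash
python3 -m pendant '{"claw":[0],"linear":[[-2,0,0]],"roll":[0]}' >/dev/null; python3 -c "
import h;h.st()"
```

```text
t 15.15 tcpC [-7.1 35.6] z 67.4 tipz 56.4 tool yaw vs cradle deg 0.2 F [0.1 4.4 0.5] grip -0.1
```

```bash
python3 -m pendant '{"claw":[0],"linear":[[-1.5,0,0]],"roll":[0]}' >/dev/null; python3 -c "
import h;h.st()"
```

```text
t 15.275 tcpC [-7.5 35.6] z 67.3 tipz 56.3 tool yaw vs cradle deg 0.2 F [-1.1  6.5  2.3] grip 0.0
```

```bash
python3 -m pendant '{"claw":[0],"linear":[[-1.5,0,0]],"roll":[0]}' >/dev/null; python3 -c "
import h;h.st()"
```

```text
t 15.4 tcpC [-7.4 35.5] z 67.2 tipz 56.2 tool yaw vs cradle deg 0.3 F [-1.8  7.   3.1] grip 0.6
```

```bash
python3 - <<'E'
import h,cv2
from plant import robot
for n in ("side","wrist"):
    im=robot.snapshot(n)
    if n=="side": im=cv2.resize(im[200:410,170:450],None,fx=2.5,fy=2.5,interpolation=cv2.INTER_CUBIC)
    cv2.imwrite(f"pics/{n}7.png",im)
E
```

```text
(no output)
```

View pics/side7.png

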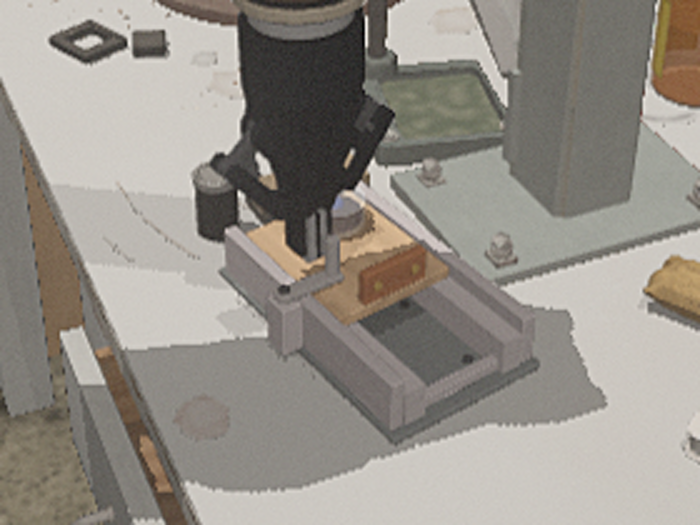

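Motion has stopped with 7 N on the finger and the button lies across the board, so it's at its stop. I'll back off, rise and check.

```bash
python3 -m pendant '{"claw":[0,0,0,0,0,0,0,0],"linear":[[5,0,0],[5,-1,0],[0,0,-15],[0,0,-35],[0,0,-45],[-30,-20,-20],[-30,-20,0],[0,0,0]],"roll":[0,0,0,0,0,0,0,0]}' >/dev/null; python3 - <<'E'
import h,cv2
from plant import robot
h.st()
for n in ("side","wrist","scene"):
    im=robot.snapshot(n)
    if n=="side": im=cv2.resize(im[200:410,170:450],None,fx=2.5,fy=2.5,interpolation=cv2.INTER_CUBIC)
    cv2.imwrite(f"pics/{n}8.png",im)
    for t in ("board","push_strip","gem_box","peg","film_can","whetstone"):
        print(n,t,[(h.toC(a["position"]).round(),[round(v) for v in a["position"]],round(a["p"],2)) for a in robot.spot_point(n,t)[:1]])
E
```

```text
t 16.5 tcpC [-59.6  79.1] z 192.0 tipz 181.0 tool yaw vs cradle deg 0.3 F [-0.7  0.3 -0.3] grip -0.0
side board [(array([1., 0.]), [517, -178, 30], 0.66)]
side push_strip [(array([-57.,  -1.]), [530, -234, 52], 0.67)]
side gem_box [(array([ 32., -12.]), [522, -145, 42], 0.6)]
side peg [(array([-25.,  26.]), [497, -208, 63], 0.7)]
side film_can [(array([116.,  32.]), [462, -72, -4], 0.7)]
side whetstone [(array([112., -42.]), [535, -60, 2], 0.93)]
wrist board [(array([-1.,  0.]), [517, -180, 31], 0.93)]
wrist push_strip [(array([-58.,   1.]), [528, -236, 53], 0.7)]
wrist gem_box [(array([ 33., -14.]), [524, -143, 41], 0.9)]
wrist peg [(array([-23.,  24.]), [498, -206, 62], 0.85)]
wrist film_can []
wrist whetstone []
scene board [(array([-1.,  2.]), [515, -180, 39], 0.58)]
scene push_strip [(array([-57.,  -2.]), [532, -234, 47], 0.96)]
scene gem_box [(array([ 32., -15.]), [525, -144, 39], 0.53)]
scene peg [(array([-18.,  25.]), [496, -201, 61], 0.54)]
scene film_can [(array([120.,  31.]), [462, -68, -2], 0.72)]
scene whetstone [(array([105., -44.]), [539, -66, -2], 0.61)]
```

View pics/side8.png

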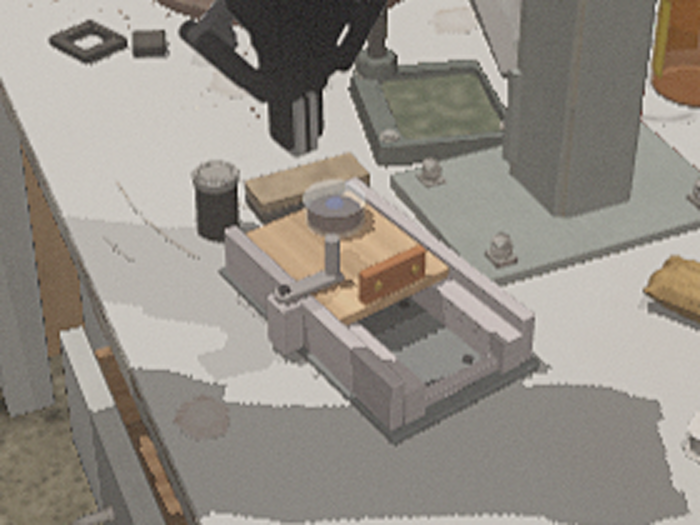

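View pics/wrist8.png

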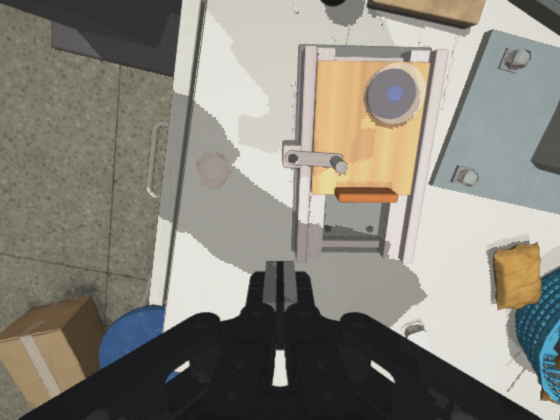

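The button lies across the seated board and everything else is in place. Handing in.

```bash
python3 -c "
from plant import robot
robot.hand_in(); print(robot.get_state()['time_s'])"
```

```text
the job is handed in; nothing more can be done
the job is handed in; nothing more can be done
```

I pushed the board about 58 mm along the rails with the shut fingertips until it dropped into the notches. Then I pushed the peg round to its stop in two stages: inward first, then toward the cradle's -x. I handed in soon after 17 s, with the fingers clear at tip height 181 mm.

- **Board:** the last checks put its origin within 2 mm of the seat. Height read z = 30–31 in the side and wrist views. The scene camera gave 39, a low-confidence reading (p = 0.58); its push-strip height of 47 and the button passing freely over the board both fit a seated board.
- **Turn-button:** the peg reads at cradle x = -18 to -25, y = 24 to 26, against x ≈ -20, y ≈ 27.5 for a full quarter turn. At the stop it held against about 7 N.
- **Loose things:** the gem box stands upright at its starting spot on the board. The film can and whetstone read unmoved within the networks' noise; the wrist camera could not find them in the last view.
- **Forces:** the highest wrist force I read was about 10 N, when the board met its stop. I only read it at the end of each move.

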